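# Take the pressure of the short sprayer with a push-on gauge

## Robot

A 6-joint arm with a two-finger parallel gripper is mounted at the origin on the work surface. World frame = base frame: x ahead of the robot, y to its left, z up, the work surface at z = 0. Lengths are in mm, angles in rad, forces in N, time in s.
With the tool pointing down it reaches from about 250 to 775 mm from the base axis. Payload 4 kg.
Tool frame: the origin (TCP) lies between the finger pads; the fingertips stand 25 mm ahead of it and the grasp point (between the pads) lies 6 mm ahead of it; z points along the fingers, y is the line along which they close (so a half turn about z gives the same grasp; the last joint's range is limited). The gripper opens to 94 mm and grips with 3 to 60 N. Pads are 16 mm wide; open, the fingers measure 119 mm over their backs; the gripper's body (75 mm by 177 mm) begins 78 mm behind the grasp point.
Start: joints at [-1.212, 0.087, 1.371, -0, 1.684, -0.103], TCP at [245.058, -492.407, 230.506] pointing down, gripper open.
Joint ranges: [-3.1, 3.1], [-0.76, 2.03], [0.27, 2.55], [-1.08, 4.22], [0.17, 2.65], [-2.57, 2.57]. Speed limits (rad/s): [2.79, 2.79, 3.14, 3.14, 3.14, 3.14].

## Interface

Orientations are given as a rotation vector (axis times angle).
In Python, from cell import read_state, read_camera, camera_model, finish_job, find_in, cut_out gives the robot as it stands. The module is installed in compiled form; this text tells all that it offers.
- The arm moves only by the tool play_rows, never from a script. Its argument "plan" is a list of rows, each a list of 6 numbers: the shift along the tool's x, y, z in m, then the turn, a rotation vector about the tool's x, y, z in rad. In form: [[dx, dy, dz, ax, ay, az], ...]. A call has 1 to 5 rows; each row is the pose to reach, as a shift and turn from the pose commanded when the call began, along the tool's axes at that moment; what a row does not reach only later rows make up. A row lasts 1/8 s, in which the tool goes at most 62.5 mm and 10.7 degrees, less where a joint would pass 70% of its speed; a pose out of reach is approached as far as the arm can. A call with a gripper value outside its range is refused whole. "jaw" is the finger opening in m, from 0 to 0.094, set as the call begins (left out, the last holds). The fingers move at their own pace and stop on an object; the grip force is fixed at half the most. Time passes only in rows, so rows that repeat a pose let the fingers close. It gives the time, the measured TCP pose, the force, the opening and the grip force at its end, in the units of the state.
- read_state(): the state, without advancing time (a new reading comes with each control period).
- read_camera(name): name is "side" or "top" or "wrist"; returns the picture (420x560x3 uint8, red, green, blue); there is no depth.
- camera_model(name): a dict with "fov_y" (degrees; the focal length in pixels is half the picture's height over the tangent of half this angle, whatever the lens; pixels are square), "cx", "cy" (the principal point, pixels), "position" and "rotation" of the camera in the world; the wrist camera has in their place "tool_from_camera" (4x4, takes a point from camera to tool coordinates, whose origin is the TCP and whose axes are the flange's). Camera axes: x right, y down, z forward; pixel columns grow to the right and rows downward; lengths in mm; the calibration is good to about 2 mm. A picture is of the moment at which its call begins: read the wrist's pose just before it. camera_model takes no time and is no camera call.
- finish_job(): hands the job in; it is judged then, once.
Trained networks look in the newest picture that a camera, given by its name, has taken for a name from the list of things; names that differ only in an ending like _2 or _b are one class to them, and where a whole thing is asked for, a point or a joint stands for the part that bears it (a point fixed in the world has none). Each returns a list of dicts, best first, with "p" (0 to 1); they miss things now and then, are a little off and sometimes report something else, mostly with a low value. They report only what shows in the picture. A call takes as long as a camera call. They do not tell look-alikes from the thing itself.
- find_in(camera, name): "position" ([column, row] in pixels, amid what is visible of it).
- cut_out(camera, name): "pixels" (420x560 bool, what is visible of it) and "position" ([column, row] in pixels, amid what is visible of it).
The state is a dict: "clock": time; "joint_pos": joint angles; "joint_velocities": joint speeds; "tau": joint torques, N m; "ee_pos": TCP position; "tcp_rot": TCP orientation; "contact_force": force on the tool from outside, world axes, zero at the start; "torque": the same for the moment, N m; "width": finger opening in mm; "grip_force": force on a finger pad.
Only numpy, scipy, OpenCV 4.12 (cv2) and the standard library are available. Lean on these libraries where they do the work, as an engineer would, in place of code of your own. Each camera call takes 0.05 s, during which the arm holds its last target. There are 200 camera calls.

## Task

Check the pressure in the shorter of the two sprayers. Take the push-on gauge from its tray by the black grip, press it straight down over the upright valve stem on that sprayer's lid until its brass foot is fully home on the lid, and keep it there a second so that the white rod slides out. Then lift it off and stand it upright in the tray again, let go, with the rod still showing the reading.

Things in the scene. Friction and masses are not known exactly. Their poses are not given: they have to be found in the camera images.
- gauge: Push-on gauge, 0.21 kg, 80 tall. Origin: centre of the underside of its round brass foot, z up. Foot 42 across, 34 high, mouth 34 wide, flat plunger 16 up inside. Steel barrel 18 thick along x (-45 to +50), centre 37 up; white rod leaves its +x end. Black grip on the axis, 34 to 80 up, 30 in x, 22 in y: grasp across y, 62 up. Works up to 10 off the stem, any yaw. All in mm.
- gauge_rod (a joint): How far the white rod (9 mm thick, black rings) has slid out of the barrel, m: 0 at the start, 0.032 full scale; 4 mm per mm of plunger. It keeps the highest reading by friction after the gauge is lifted off. The short sprayer reads about 0.019; the tall one has more pressure and runs the rod to full scale, which spoils the reading.
- sprayer_short_valve (a point): Foot of the brass valve stem, at the lid's flat top, 120 mm above the table (tall sprayer: 185), 34 mm off the axis of a fixed white tank 144 mm across; z up. Stem: sleeve 11 mm thick, 12 high; 7 mm pin to 30 high. The pin meets the plunger 14 mm before the foot is home, lifts it, then yields at about 9 N; home, the foot rests on the lid. Black pump knob 22 high, 68 mm from the stem.
- tray: Grey tray fixed on the table, 150 mm in x, 190 in y, rim 16 high, wall 4, floor 4 above its origin (centre of its underside), z up. The gauge starts standing on its floor, between x = -20 and 20, y = -5 and 30 mm; a marker pen lies along x near y = -75: put the gauge back near where it stood.
Not all that is in view belongs to the job. What is meant by the gauge is not blue, and is the smaller of those in its own colour. There is more than one size of the tray; the job needs the largest.

How it is judged (in metres and radians):
On the way:
1. the gauge is pressed fully home over the short sprayer's valve stem and its rod has come out (horizontal distance between gauge and sprayer_short_valve below 0.013 m and z of gauge in the frame of sprayer_short_valve below 0.005 m and angle between gauge's own z axis and vertical below 0.175 rad and value of joint gauge_rod above 0.012 m), for 0.3 s.
At the end, for the whole second after the job is handed in: The gauge stands at rest and upright (within 10 degrees) on the tray's floor, its axis within 60 mm of the tray's centre in the tray's x and 80 mm in its y, and its rod shows the short sprayer's pressure: out by 12 to 28 mm (angle between gauge's own z axis and vertical below 0.175 rad and x of gauge in the frame of tray between -0.06 and 0.06 m and y of gauge in the frame of tray between -0.08 and 0.08 m and z of gauge in the frame of tray between -0.002 and 0.01 m and linear speed of gauge below 0.02 m/s and value of joint gauge_rod between 0.012 and 0.028 m); the robot touches nothing.
It also fails if it takes over 51 s, if anything falls off the work surface, if the arm or the gripper's body presses on something with over 40 N, if the wrist force passes 120 N, or if a joint passes its speed limit or range.

## Working session

There is one attempt and no reset: what is moved stays moved. The work goes in short steps, Python scripts to look and compute and a tool call to move; the robot and the scene stay as the last step left them, time stands still between calls to the robot, and variables do not carry over. Pictures are saved under pics/ and viewed, at most 10 in all, crops included, and the job is handed in when it is done.

Besides the shell and the picture viewer there is one more tool, called after "Emit:" as name(argument=value, ...), one argument or row to a line, values as JSON. play_rows: Moves the arm, as the interface text tells. Its arguments: {"type":"object","properties":{"plan":{"type":"array"},"jaw":{"type":"number"}},"required":["plan"]}

```bash
mkdir -p pics; cat > h.py <<'E'
import numpy as np, cv2
from scipy.spatial.transform import Rotation as R
from cell import *
def ray(cam,px,st=None):
    m=camera_model(cam); f=210/np.tan(np.radians(m["fov_y"]/2))
    d=np.array([(px[0]-m["cx"])/f,(px[1]-m["cy"])/f,1.])
    if "position" in m: return np.array(m["position"]),np.array(m["rotation"])@d
    st=st or read_state(); T=np.array(m["tool_from_camera"]); Q=R.from_rotvec(st["tcp_rot"]).as_matrix()
    return np.array(st["ee_pos"])+Q@T[:3,3], Q@T[:3,:3]@d
def onz(cam,px,z,st=None):
    o,d=ray(cam,px,st); return o+d*(z-o[2])/d[2]
def proj(cam,P,st=None):
    m=camera_model(cam); f=210/np.tan(np.radians(m["fov_y"]/2))
    if "position" in m: o,Rm=np.array(m["position"]),np.array(m["rotation"])
    else:
        st=st or read_state(); T=np.array(m["tool_from_camera"]); Q=R.from_rotvec(st["tcp_rot"]).as_matrix(); o=np.array(st["ee_pos"])+Q@T[:3,3]; Rm=Q@T[:3,:3]
    c=Rm.T@(np.array(P,float)-o); return np.array([c[0]/c[2]*f+m["cx"],c[1]/c[2]*f+m["cy"]])
def save(cam,n):
    im=read_camera(cam); cv2.imwrite(f"pics/{n}.png",im[...,::-1]); return im
E
python3 - <<'E'
from h import *
for c in ("top","side"):
    save(c,c); print(c,camera_model(c))
    for n in ("gauge","gauge_rod","sprayer_short_valve","tray"):
        print(n,[(np.round(a["position"]),round(a["p"],2)) for a in find_in(c,n)])
print(camera_model("wrist"),read_state())
E
```

```text
top {'fov_y': 42.79232292506528, 'cx': 291.4264981494578, 'cy': 218.93301226349354, 'position': array([ 265.70164516,  102.6661835 , 1491.10033879]), 'rotation': array([-2.14977233,  2.19643603, -0.08860525])}
gauge [(array([398., 216.]), 0.83), (array([310., 192.]), 0.66), (array([240., 232.]), 0.62)]
gauge_rod []
sprayer_short_valve [(array([223., 148.]), 0.94)]
tray [(array([319., 195.]), 0.73), (array([146., 173.]), 0.73), (array([212., 296.]), 0.61)]
side {'fov_y': 43.72849738513206, 'cx': 280.814070076674, 'cy': 202.00671273766528, 'position': array([-262.94313959,  881.65999944,  809.222292  ]), 'rotation': array([-0.84514519,  2.39558742, -1.23687825])}
gauge [(array([343., 176.]), 0.85), (array([251., 251.]), 0.64), (array([268., 198.]), 0.55)]
gauge_rod []
sprayer_short_valve [(array([165., 218.]), 0.7)]
tray [(array([282., 329.]), 0.86), (array([275., 210.]), 0.7), (array([101., 294.]), 0.69)]
{'fov_y': 70.02847688474812, 'cx': 279.2115767903662, 'cy': 213.4008588011199, 'tool_from_camera': array([[ 8.33197718e-04, -9.65689202e-01, -2.59699195e-01,
         7.59201170e+01]
[... 266 characters left out ...]
': 0.5, 'joint_pos': array([-1.21216621e+00,  8.72283056e-02,  1.37075544e+00, -7.90776235e-06,
        1.68362508e+00, -1.03103001e-01]), 'joint_velocities': array([-6.12637126e-04, -6.14102010e-04, -3.76178279e-04, -7.09955061e-04,
       -6.88175944e-05,  5.35379353e-04]), 'tau': array([-7.27058832e-04, -3.39625633e+01, -3.02266288e+01,  7.17041991e-02,
        2.43450369e-02, -2.23308245e-05]), 'ee_pos': array([ 245.013632  , -492.39909264,  230.46223165]), 'tcp_rot': array([-3.05822709e+00, -7.18858128e-01,  1.54774389e-05]), 'contact_force': array([0.09510579, 0.28298154, 0.27890715]), 'torque': array([0.03190831, 0.004148  , 0.02339889]), 'grip_force': 0.0, 'width': 94.13116101648326}
```

View pics/top.png

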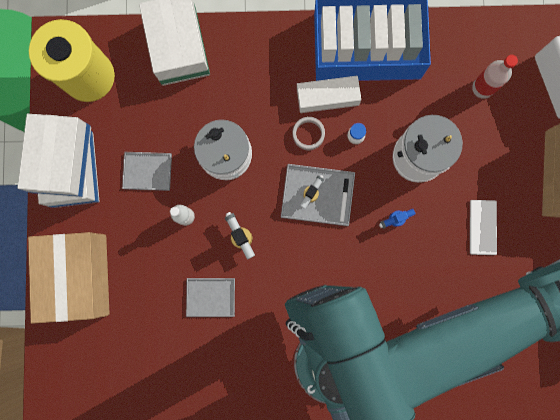

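View pics/side.png

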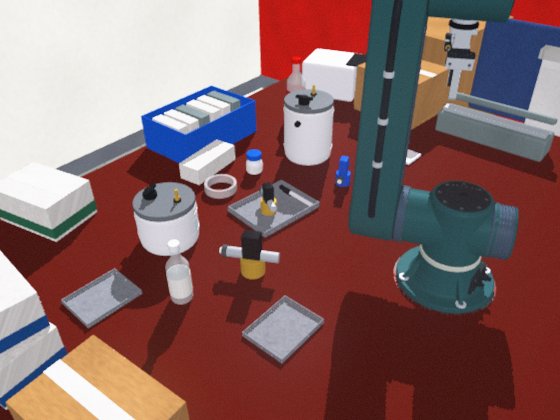

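The top view shows the target gauge in the big tray at about (313,192). The short sprayer is the left tank, with its stem near (226,157), and the tall one is on the right. The larger gauge at (240,236) and the blue one at (398,217) are decoys.

```bash
sed -i 's/np.array(m\["rotation"\])/R.from_rotvec(m["rotation"]).as_matrix()/g' h.py
python3 - <<'E'
from h import *
im=cv2.imread("pics/top.png"); 
a=cv2.resize(im[125:240,185:265],None,fx=5,fy=5,interpolation=3); b=cv2.resize(im[155:235,270:365],None,fx=5,fy=5,interpolation=3)
s=cv2.imread("pics/side.png"); c=cv2.resize(s[175:255,130:210],None,fx=4,fy=4,interpolation=3)
W=np.zeros((600,800,3),np.uint8); W[:400,:400]=a[:400,:400]; W[:400,400:]=b[:400,:400]; 
W[400:,:320]=c[:200]; d=cv2.resize(s[175:225,225:325],None,fx=4,fy=4,interpolation=3); W[400:,400:]=d
cv2.imwrite("pics/crop.png",W)
print("valve",onz("top",(226,157),150)); print("knob", onz("top",(213,134),142))
print("gauge",onz("top",(313,192),60)); 
for p in [(286,165),(355,173),(350,226),(279,219)]: print("tray",onz("top",p,16))
print("lid c",onz("top",(222,148),120))
for n,px in (("valve",(177,193)),): print(onz("side",px,150))
print(proj("side",onz("top",(226,157),150)), onz("side",(268,187),84))
E
```

```text
valve [545.71982774 273.05547602 150.        ]
knob [607.99902969 306.82654644 142.        ]
gauge [463.64244311  51.1412487   60.        ]
tray [547.27882829 122.92006236  16.        ]
tray [520.41218279 -68.52218569  16.        ]
tray [372.95471267 -50.08555328  16.        ]
tray [396.59798783 145.32231825  16.        ]
lid c [575.96345199 287.03172706 120.        ]
[535.14804021 278.11006589 150.        ]
[175.54411976 190.38109292] [456.10759133  57.52863091  84.        ]
```

View pics/crop.png

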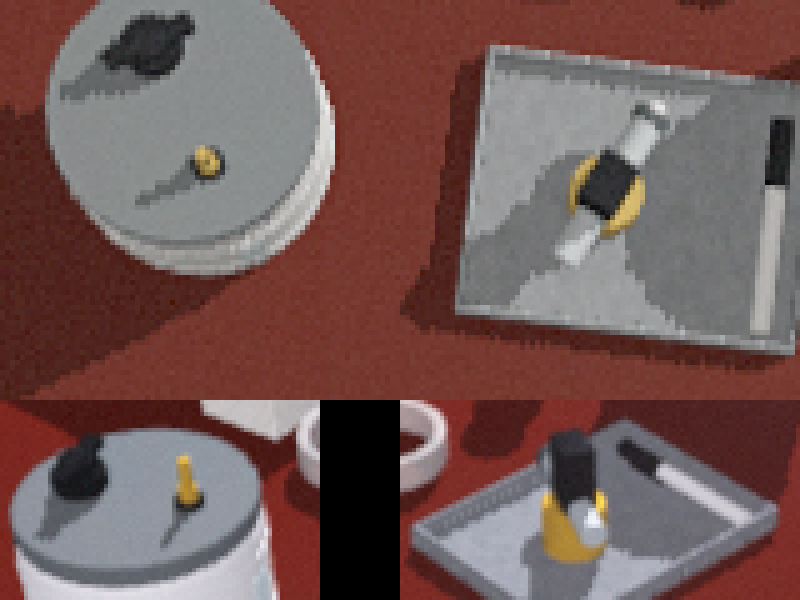

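The crop shows the stem at top pixel (226.4,157), the grip centre at about (311.5,192), and the barrel ends at about (304,206) and (320.6,176). Next I'll work out the hover pose.

```bash
cat >> h.py <<'E'
def rel(p,yaw):
    st=read_state(); Q=R.from_rotvec(st["tcp_rot"])
    T=R.from_matrix(np.array([[np.cos(yaw),np.sin(yaw),0],[np.sin(yaw),-np.cos(yaw),0],[0,0,-1]]))
    print("clock",st["clock"],"rel",np.round(Q.inv().apply(np.array(p)-st["ee_pos"])/1000,4),np.round((Q.inv()*T).as_rotvec(),4))
E
python3 - <<'E'
from h import *
a=onz("top",(303.8,206),43);b=onz("top",(320.6,176),43);d=b-a
print(a,b,np.arctan2(d[1],d[0]),onz("top",(311.5,192),84))
rel((463,53,260),np.arctan2(d[1],d[0])+np.pi)
E
```

```text
[428.19356151  76.46614676  43.        ] [509.57497678  28.70027957  43.        ] -0.5307599230916219 [460.41095962  55.9732042   84.        ]
clock 0.5 rel [ 0.4381 -0.3912 -0.0295] [-0.     -0.     -2.1491]
```

Emit:
play_rows(
  plan=[
    [0.05, -0.045, -0.03, 0, 0, -0.18],
    [0.1, -0.085, -0.03, 0, 0, -0.36],
    [0.14, -0.125, -0.03, 0, 0, -0.54],
    [0.18, -0.16, -0.03, 0, 0, -0.72],
    [0.22, -0.196, -0.03, 0, 0, -0.9],
  ],
)

```text
clock: 1.12
ee_pos: [355.1, -217.0, 260.9]
tcp_rot: [2.434, 1.984, 0.001]
contact_force: [0.1, -0.9, -0.5]
width: 94.0
grip_force: 0.0
```

```bash
python3 - <<'E'
from h import *
rel((463,53,260),2.61)
E
```

```text
clock 1.125 rel [0.2862 0.0512 0.0008] [ 9.0000e-04  1.2000e-03 -1.2422e+00]
```

Emit:
play_rows(
  plan=[
    [0.045, 0.008, 0, 0, 0, -0.18],
    [0.09, 0.016, 0, 0, 0, -0.36],
    [0.135, 0.024, 0, 0, 0, -0.54],
    [0.18, 0.032, 0, 0, 0, -0.72],
    [0.22, 0.04, 0, 0, 0, -0.9],
  ],
)

```text
clock: 1.75
ee_pos: [439.8, -10.4, 260.8]
tcp_rot: [1.328, 2.846, 0.0]
contact_force: [1.4, -0.5, -0.2]
width: 94.0
grip_force: 0.0
```

```bash
python3 - <<'E'
from h import *
rel((463,53,260),2.61)
E
```

```text
clock 1.75 rel [0.0337 0.0585 0.0008] [ 0.0004  0.0009 -0.3416]
```

Emit:
play_rows(
  plan=[
    [0.017, 0.03, 0, 0, 0, -0.17],
    [0.034, 0.058, 0, 0, 0, -0.34],
    [0.034, 0.058, 0, 0, 0, -0.34],
    [0.034, 0.058, 0, 0, 0, -0.34],
  ],
)

```text
clock: 2.25
ee_pos: [462.3, 50.6, 260.5]
tcp_rot: [0.841, 3.027, -0.001]
contact_force: [-1.1, -0.2, -0.8]
width: 93.8
grip_force: 0.0
```

```bash
python3 - <<'E'
from h import *
st=read_state(); im=save("wrist","w1")
c=cut_out("wrist","gauge")
for a in c: print(a["p"],a["position"],a["pixels"].sum())
for z in (84,):
  print(proj("wrist",(463,53,z),st))
hsv=cv2.cvtColor(im,cv2.COLOR_RGB2HSV)
g=max(c,key=lambda a:a["pixels"].sum())["pixels"]
import pickle; pickle.dump((st,im,g),open("w1.pkl","wb"))
E
```

```text
0.96 [386.8, 27.3] 3778
0.73 [102.5, 235.8] 1866
0.61 [280.7, 193.7] 1556
[281.36954145 200.66367562]
```

View pics/w1.png

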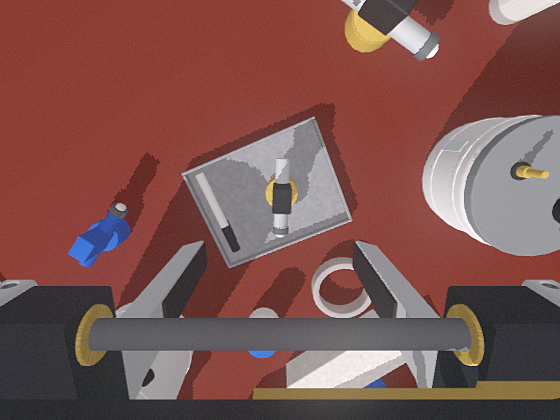

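The wrist view shows the gauge in the tray at (281,198), with the barrel nearly along the image's vertical. The short sprayer's stem runs from its base at about (518,170) to its tip at about (547,174).

```bash
python3 - <<'E'
from h import *
import pickle; from scipy.optimize import minimize
st,im,_=pickle.load(open("w1.pkl","rb"))
sub=im[150:245,255:310].astype(int); dark=(sub.max(2)<75)
n,l,s,c=cv2.connectedComponentsWithStats(dark.astype(np.uint8)); i=1+np.argmax(s[1:,4]); print(s[i],c[i]+[255,150])
mask=np.zeros((420,560),np.uint8); mask[150:245,255:310]=(l==i)
def poly(v):
    x,y,t=v; C=np.array([[a,b,z] for a in(-15,15) for b in(-11,11) for z in(38,84)],float)
    C[:,:2]=C[:,:2]@np.array([[np.cos(t),np.sin(t)],[-np.sin(t),np.cos(t)]])
    return np.array([proj("wrist",p+[x,y,0],st) for p in C],np.float32)
def cost(v):
    h=cv2.convexHull(poly(v)); m=np.zeros((420,560),np.uint8); cv2.fillConvexPoly(m,np.round(h*16).astype(np.int32),1,cv2.LINE_8,4)
    return (m!=mask).sum()
best=min((minimize(cost,(463+dx,52+dy,-0.53),method="Nelder-Mead",options=dict(initial_simplex=np.array([463+dx,52+dy,-.53])+np.array([[0,0,0],[5,0,0],[0,5,0],[0,0,.1]]))) for dx in(-5,0,5) for dy in (-5,0,5)),key=lambda r:r.fun)
print(best.x,best.fun,mask.sum())
a=onz("wrist",(282.5,160),45,st);b=onz("wrist",(280,235),45,st);print("barrel",np.arctan2(*(b-a)[1::-1]))
print("base",onz("wrist",(517,171),120,st),"tip",onz("wrist",(547,174),150,st))
# top/wrist check
print("top view stem", onz("top",(226.4,157),140))
print(proj("top",best.x.tolist()[:2]+[84]))
E
```

```text
[ 18  33  18   8 103] [281.70873786 186.46601942]Traceback (most recent call last):
  File "<stdin>", line 14, in <module>
  File "<stdin>", line 14, in <genexpr>
    res = _minimize_neldermead(fun, x0, args, callback, bounds=bounds,
                               **options)
    fsim[j] = func(sim[j])
              ~~~~^^^^^^^^
    fx = function(np.copy(x), *(wrapper_args + args))
  File "<stdin>", line 12, in cost
  File "<stdin>", line 10, in poly
  File "h.py", line 13, in proj
    m=camera_model(cam); f=210/np.tan(np.radians(m["fov_y"]/2))
ValueError: time passes only in moves, steps and waits
```

```bash
sed -i '/^from cell/a import functools; camera_model=functools.cache(camera_model)' h.py
cat > fit.py <<'E'
from h import *
import pickle; from scipy.optimize import minimize
st,im,_=pickle.load(open("w1.pkl","rb"))
print(im[180:222:3,282].tolist())
sub=im[150:245,255:310].astype(int); dark=(sub.max(2)<100)
n,l,s,c=cv2.connectedComponentsWithStats(dark[:,15:40].astype(np.uint8)); i=1+np.argmax(s[1:,4]); print(s[i],c[i]+[270,150])
mask=np.zeros((420,560),np.uint8); mask[150:245,270:295]=(l==i)
def poly(v):
    x,y,t=v; C=np.array([[a,b,z] for a in(-15,15) for b in(-11,11) for z in(38,84)],float)
    C[:,:2]=C[:,:2]@np.array([[np.cos(t),np.sin(t)],[-np.sin(t),np.cos(t)]])
    return np.array([proj("wrist",p+[x,y,0],st) for p in C],np.float32)
def cost(v):
    h=cv2.convexHull(poly(v)); m=np.zeros((420,560),np.uint8); cv2.fillConvexPoly(m,np.round(h*16).astype(np.int32),1,cv2.LINE_8,4)
    return (m!=mask).sum()
best=min((minimize(cost,(463+dx,52+dy,-0.53),method="Nelder-Mead",options=dict(initial_simplex=np.array([463+dx,52+dy,-.53])+np.array([[0,0,0],[5,0,0],[0,5,0],[0,0,.1]]))) for dx in(-5,0,5) for dy in (-5,0,5)),key=lambda r:r.fun)
print(best.x,best.fun,mask.sum())
a=onz("wrist",(282.5,160),45,st);b=onz("wrist",(280,235),45,st);print("barrel",np.arctan2(*(b-a)[1::-1]))
print("base",onz("wrist",(517,171),120,st),"tip",onz("wrist",(547,174),150,st))
print("top view stem", onz("top",(226.4,157),140))
print(proj("top",best.x.tolist()[:2]+[84]))
E
python3 fit.py
```

```text
[[166, 169, 171], [180, 180, 185], [63, 61, 64], [65, 65, 68], [80, 78, 80], [81, 75, 80], [79, 73, 79], [72, 70, 71], [84, 81, 82], [73, 72, 73], [74, 71, 74], [80, 75, 78], [202, 202, 206], [199, 198, 202]]
[  2  33  20  31 552] [281.41304348 198.47826087]
[465.09069554  52.00654917  -0.54009201] 103.0 552
barrel -0.5717792014249564
base [549.15528362 269.92655177 120.        ] tip [549.9615439  273.26856367 150.        ]
top view stem [547.78455654 273.30160664 140.        ]
[312.95509028 190.21440573]
```

```bash
python3 - <<'E'
from h import *
rel((465,52,150),2.587)
E
```

```text
clock 2.35 rel [-0.0014  0.003   0.1106] [-0.0004  0.0004  0.0122]
```

Emit:
play_rows(
  plan=[
    [-0.001, 0.003, 0.055, 0, 0, 0.012],
    [-0.001, 0.003, 0.11, 0, 0, 0.012],
    [-0.001, 0.003, 0.11, 0, 0, 0.012],
    [-0.001, 0.003, 0.11, 0, 0, 0.012],
  ],
)

```text
clock: 2.85
ee_pos: [466.2, 52.6, 153.0]
tcp_rot: [0.857, 3.019, 0.001]
contact_force: [0.0, 0.9, 0.4]
width: 93.6
grip_force: 0.0
```

```bash
python3 - <<'E'
from h import *
st=read_state(); im=save("wrist","w2")
cv2.imwrite("pics/w2c.png",cv2.resize(im[130:330,180:380],None,fx=3,fy=3,interpolation=3)[...,::-1])
print(st["ee_pos"])
for dx in(-15,15):
  for dy in (-11,11):
    a=2.587; p=np.array([465+dx*np.cos(a)-dy*np.sin(a),52+dx*np.sin(a)+dy*np.cos(a),84]); print(dx,dy,(proj("wrist",p,st)-[180,130])*3)
E
```

```text
[466.22141058  52.6145843  152.98590767]
-15 -11 [333.24928242 354.7213572 ]
-15 11 [250.22870975 354.57667743]
15 -11 [334.72312097 245.31375135]
15 11 [248.87057759 245.14930817]
```

View pics/w2c.png

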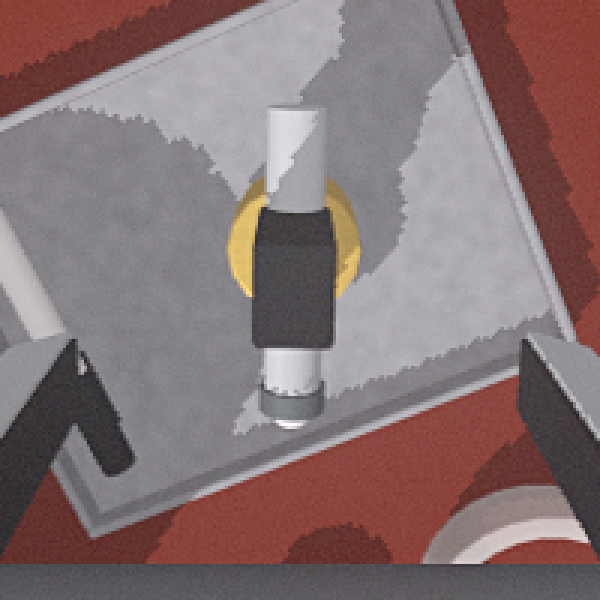

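The close view shows the grip's top face at crop columns 253–335 and rows 245–348, within 1–2 mm of the prediction. The rod end is at the bottom. I'll descend and grasp.

```bash
python3 - <<'E'
from h import *
rel((464.5,52.4,72),2.587)
E
```

```text
clock 2.9 rel [ 0.0024 -0.0019  0.082 ] [0.0031 0.0053 0.0017]
```

Emit:
play_rows(
  plan=[
    [0.001, -0.001, 0.03, 0, 0, 0],
    [0.001, -0.001, 0.055, 0, 0, 0],
    [0.001, -0.001, 0.07, 0, 0, 0],
    [0.001, -0.001, 0.077, 0, 0, 0],
    [0.001, -0.001, 0.077, 0, 0, 0],
  ],
)

```text
clock: 3.52
ee_pos: [464.2, 52.8, 74.3]
tcp_rot: [0.856, 3.022, 0.0]
contact_force: [-0.2, 0.9, 0.1]
width: 94.0
grip_force: 0.0
```

```bash
python3 - <<'E'
from h import *
rel((464.5,52.4,72),2.587)
E
```

```text
clock 3.525 rel [-0.0005 -0.0002  0.0023] [0.0006 0.0012 0.0027]
```

Emit:
play_rows(
  plan=[
    [0, 0, 0.001, 0, 0, 0],
    [0, 0, 0.001, 0, 0, 0],
    [0, 0, 0.001, 0, 0, 0],
    [0, 0, 0.001, 0, 0, 0],
    [0, 0, 0.001, 0, 0, 0],
  ],
  jaw=0.01,
)

```text
clock: 4.15
ee_pos: [463.5, 52.9, 72.5]
tcp_rot: [0.856, 3.023, -0.0]
contact_force: [-0.9, 0.3, -0.3]
width: 47.3
grip_force: 0.0
```

Emit:
play_rows(
  plan=[
    [0, 0, 0, 0, 0, 0],
    [0, 0, 0, 0, 0, 0],
    [0, 0, 0, 0, 0, 0],
  ],
)

```text
clock: 4.53
ee_pos: [463.5, 52.8, 72.5]
tcp_rot: [0.856, 3.023, -0.0]
contact_force: [1.1, -0.1, -0.1]
width: 22.0
grip_force: 29.9
```

Emit:
play_rows(
  plan=[
    [0, 0, -0.03, 0, 0, 0],
    [0, 0, -0.07, 0, 0, 0],
    [0, 0, -0.12, 0, 0, 0],
    [0, 0, -0.165, 0, 0, 0],
    [0, 0, -0.19, 0, 0, 0],
  ],
)

```text
clock: 5.15
ee_pos: [463.9, 52.9, 264.8]
tcp_rot: [0.855, 3.02, 0.001]
contact_force: [0.9, -0.2, -2.5]
width: 21.9
grip_force: 29.9
```

```bash
python3 - <<'E'
from h import *
rel((549,272,262),2.587)
E
```

```text
clock 5.15 rel [0.0424 0.2312 0.003 ] [0.0015 0.0024 0.0028]
```

Emit:
play_rows(
  plan=[
    [-0.004, 0.05, 0, 0, 0, 0],
    [-0.008, 0.1, 0, 0, 0, 0],
    [-0.013, 0.15, 0, 0, 0, 0],
    [-0.016, 0.2, 0, 0, 0, 0],
    [-0.018, 0.231, 0, 0, 0, 0],
  ],
)

```text
clock: 5.78
ee_pos: [600.4, 242.1, 260.3]
tcp_rot: [-0.853, -3.021, 0.002]
contact_force: [0.1, 0.5, -3.2]
width: 21.8
grip_force: 29.9
```

Emit:
play_rows(
  plan=[
    [0, 0, 0, 0, 0, 0],
    [0, 0, 0, 0, 0, 0],
  ],
)

```text
clock: 6.02
ee_pos: [599.5, 239.6, 261.5]
tcp_rot: [-0.856, -3.021, 0.003]
contact_force: [-0.1, -0.0, -2.1]
width: 22.4
grip_force: 29.9
```

```bash
python3 - <<'E'
from h import *
st=read_state(); im=save("wrist","w3"); print(st["ee_pos"],st["clock"])
for z in (120,150): print(proj("wrist",(549,272,z),st))
E
```

```text
[599.48108513 239.63637894 261.47340252] 6.025
[280.52209442 148.6938252 ]
[280.56267061 150.3953831 ]
```

View pics/w3.png

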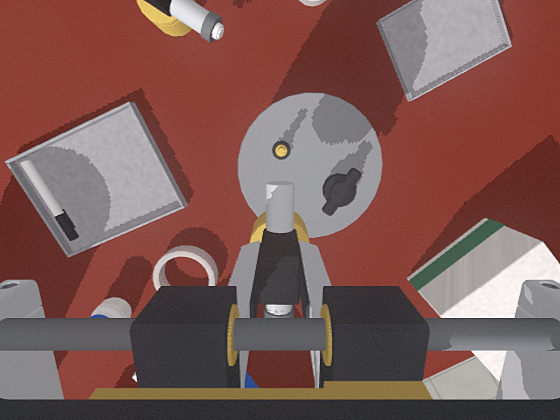

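The stem shows at (281.5,151), against a prediction of (280.5,149–150), so the estimate holds to about 1 mm. The gauge is held straight.

```bash
python3 - <<'E'
from h import *
p=onz("wrist",(281.5,151),145); print(p)
rel((p[0],p[1],262),2.587)
E
```

```text
[550.2456273  272.08889715 145.        ]
clock 6.075 rel [0.0591 0.002  0.0001] [-0.0013 -0.0005  0.0021]
```

Emit:
play_rows(
  plan=[
    [0.03, 0.001, 0, 0, 0, 0],
    [0.06, 0.002, 0.0, 0, 0, 0],
    [0.06, 0.002, 0.01, 0, 0, 0],
    [0.06, 0.002, 0.025, 0, 0, 0],
    [0.06, 0.002, 0.025, 0, 0, 0],
  ],
)

```text
clock: 6.7
ee_pos: [549.4, 271.9, 234.5]
tcp_rot: [-0.857, -3.019, 0.005]
contact_force: [-0.0, -0.4, -2.4]
width: 22.0
grip_force: 29.9
```

```bash
python3 - <<'E'
from h import *
rel((548.7,272.3,188.5),2.587)
E
```

```text
clock 6.7 rel [0.0007 0.0001 0.046 ] [-0.0042 -0.0026  0.0013]
```

Emit:
play_rows(
  plan=[
    [0, 0, 0.012, 0, 0, 0],
    [0, 0, 0.024, 0, 0, 0],
    [0, 0, 0.032, 0, 0, 0],
    [0, 0, 0.038, 0, 0, 0],
    [0, 0, 0.042, 0, 0, 0],
  ],
)

```text
clock: 7.32
ee_pos: [549.7, 273.2, 197.2]
tcp_rot: [0.855, 3.022, 0.0]
contact_force: [-3.7, -1.3, 6.3]
width: 21.8
grip_force: 29.9
```

Emit:
play_rows(
  plan=[
    [0, 0, 0.002, 0, 0, 0],
    [0, 0, 0.004, 0, 0, 0],
    [0, 0, 0.004, 0, 0, 0],
  ],
)

```text
clock: 7.7
ee_pos: [549.8, 273.2, 193.7]
tcp_rot: [0.855, 3.021, 0.001]
contact_force: [-3.4, -1.3, 5.7]
width: 21.8
grip_force: 29.9
```

Emit:
play_rows(
  plan=[
    [0, 0, 0.002, 0, 0, 0],
    [0, 0, 0.004, 0, 0, 0],
    [0, 0, 0.005, 0, 0, 0],
    [0, 0, 0.005, 0, 0, 0],
  ],
)

```text
clock: 8.2
ee_pos: [549.7, 273.2, 188.9]
tcp_rot: [0.855, 3.021, 0.001]
contact_force: [-2.5, -1.8, 5.6]
width: 22.1
grip_force: 29.9
```

Emit:
play_rows(
  plan=[
    [0, 0, 0.001, 0, 0, 0],
    [0, 0, 0.002, 0, 0, 0],
    [0, 0, 0.002, 0, 0, 0],
  ],
)

```text
clock: 8.57
ee_pos: [549.8, 273.1, 188.4]
tcp_rot: [0.855, 3.02, 0.002]
contact_force: [-5.0, -3.1, 10.0]
width: 21.6
grip_force: 29.9
```

Emit:
play_rows(
  plan=[
    [0, 0, 0.002, 0, 0, 0],
    [0, 0, 0.003, 0, 0, 0],
    [0, 0, 0.003, 0, 0, 0],
    [0, 0, 0.003, 0, 0, 0],
    [0, 0, 0.003, 0, 0, 0],
  ],
)

```text
clock: 9.2
ee_pos: [549.8, 273.1, 188.4]
tcp_rot: [0.855, 3.019, 0.004]
contact_force: [-7.6, -3.4, 18.2]
width: 21.9
grip_force: 29.9
```

Emit:
play_rows(
  plan=[
    [0, 0, 0, 0, 0, 0],
    [0, 0, 0, 0, 0, 0],
    [0, 0, 0, 0, 0, 0],
    [0, 0, 0, 0, 0, 0],
    [0, 0, 0, 0, 0, 0],
  ],
)

```text
clock: 9.82
ee_pos: [549.8, 273.2, 188.4]
tcp_rot: [0.855, 3.019, 0.004]
contact_force: [-7.6, -4.9, 18.0]
width: 21.5
grip_force: 29.9
```

```bash
python3 - <<'E'
from h import *
a=save("wrist","w4"); s=save("side","s4")
W=np.hstack([cv2.resize(a[150:350,200:360],(400,500)),cv2.resize(s[130:255,110:210],(400,500))]); cv2.imwrite("pics/c4.png",W[...,::-1])
E
```

```text
(no output)
```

View pics/c4.png

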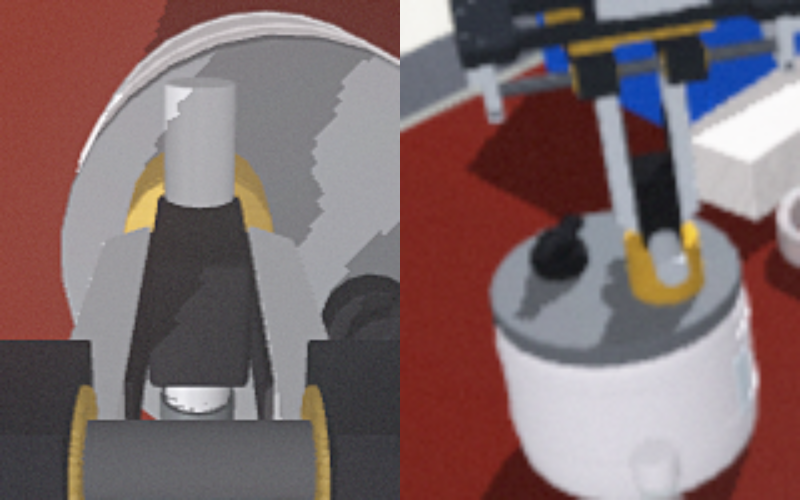

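The foot is seated on the lid: z stopped at 188.4 mm, which matches home, and the force rose to 18 N. Now I'll lift it off.

Emit:
play_rows(
  plan=[
    [0, 0, -0.01, 0, 0, 0],
    [0, 0, -0.025, 0, 0, 0],
    [0, 0, -0.045, 0, 0, 0],
    [0, 0, -0.07, 0, 0, 0],
    [0, 0, -0.08, 0, 0, 0],
  ],
)

```text
clock: 10.55
ee_pos: [550.6, 273.7, 262.9]
tcp_rot: [0.855, 3.021, 0.003]
contact_force: [0.7, -0.6, -2.9]
width: 21.6
grip_force: 29.9
```

```bash
python3 - <<'E'
from h import *
rel((463.5,52.8,262),2.587)
E
```

```text
clock 10.55 rel [-0.0416 -0.2338  0.0005] [0.0024 0.0017 0.0029]
```

Emit:
play_rows(
  plan=[
    [-0.009, -0.05, 0, 0, 0, 0],
    [-0.018, -0.1, 0, 0, 0, 0],
    [-0.027, -0.15, 0, 0, 0, 0],
    [-0.036, -0.2, 0, 0, 0, 0],
    [-0.042, -0.234, 0, 0, 0, 0],
  ],
)

```text
clock: 11.18
ee_pos: [462.0, 50.4, 260.8]
tcp_rot: [-0.857, -3.022, 0.001]
contact_force: [-0.6, -0.7, -2.2]
width: 21.9
grip_force: 29.9
```

Emit:
play_rows(
  plan=[
    [0, 0, 0.03, 0, 0, 0],
    [0, 0, 0.08, 0, 0, 0],
    [0, 0, 0.13, 0, 0, 0],
    [0, 0, 0.15, 0, 0, 0],
    [0, 0, 0.15, 0, 0, 0],
  ],
)

```text
clock: 11.8
ee_pos: [461.1, 52.1, 108.7]
tcp_rot: [-0.854, -3.017, 0.002]
contact_force: [-0.1, 0.2, -2.6]
width: 22.0
grip_force: 29.9
```

```bash
python3 - <<'E'
from h import *
rel((463.5,52.8,72.5),2.587)
E
```

```text
clock 11.8 rel [-0.0018  0.002   0.0362] [-0.003  -0.0049  0.0027]
```

Emit:
play_rows(
  plan=[
    [-0.001, 0.001, 0.012, 0, 0, 0],
    [-0.001, 0.001, 0.022, 0, 0, 0],
    [-0.001, 0.001, 0.03, 0, 0, 0],
    [-0.001, 0.001, 0.033, 0, 0, 0],
    [-0.001, 0.001, 0.033, 0, 0, 0],
  ],
)

```text
clock: 12.42
ee_pos: [464.3, 52.4, 78.3]
tcp_rot: [-0.856, -3.023, 0.0]
contact_force: [0.4, 0.7, -2.6]
width: 22.0
grip_force: 29.9
```

Emit:
play_rows(
  plan=[
    [0, 0, 0.002, 0, 0, 0],
    [0, 0, 0.003, 0, 0, 0],
    [0, 0, 0.003, 0, 0, 0],
    [0, 0, 0.003, 0, 0, 0],
  ],
)

```text
clock: 12.92
ee_pos: [464.4, 52.4, 75.6]
tcp_rot: [0.856, 3.023, -0.0]
contact_force: [0.2, -0.6, -2.8]
width: 22.0
grip_force: 29.9
```

Emit:
play_rows(
  plan=[
    [0, 0, 0.001, 0, 0, 0],
    [0, 0, 0.002, 0, 0, 0],
    [0, 0, 0.003, 0, 0, 0],
    [0, 0, 0.003, 0, 0, 0],
  ],
)

```text
clock: 13.42
ee_pos: [464.4, 52.4, 72.5]
tcp_rot: [0.856, 3.023, -0.0]
contact_force: [-0.9, -0.3, -1.8]
width: 22.3
grip_force: 29.9
```

Touching down; half a millimetre more, then release.

Emit:
play_rows(
  plan=[
    [0, 0, 0.0005, 0, 0, 0],
    [0, 0, 0.0005, 0, 0, 0],
  ],
)

```text
clock: 13.68
ee_pos: [464.4, 52.3, 72.4]
tcp_rot: [0.856, 3.023, -0.0]
contact_force: [-1.3, -0.1, 0.5]
width: 21.7
grip_force: 29.9
```

Emit:
play_rows(
  plan=[
    [0, 0, 0, 0, 0, 0],
    [0, 0, 0, 0, 0, 0],
    [0, 0, 0, 0, 0, 0],
    [0, 0, 0, 0, 0, 0],
    [0, 0, 0, 0, 0, 0],
  ],
  jaw=0.08,
)

```text
clock: 14.3
ee_pos: [464.4, 52.3, 72.0]
tcp_rot: [0.856, 3.023, -0.0]
contact_force: [0.3, -0.3, -0.1]
width: 68.4
grip_force: 0.0
```

Emit:
play_rows(
  plan=[
    [0, 0, -0.02, 0, 0, 0],
    [0, 0, -0.06, 0, 0, 0],
    [0, 0, -0.11, 0, 0, 0],
    [0, 0, -0.15, 0, 0, 0],
    [0, 0, -0.15, 0, 0, 0],
  ],
)

```text
clock: 14.92
ee_pos: [466.4, 52.4, 226.1]
tcp_rot: [0.854, 3.015, 0.003]
contact_force: [0.6, 0.7, 0.5]
width: 79.9
grip_force: 0.0
```

```bash
python3 - <<'E'
from h import *
a=save("wrist","w5"); s=save("side","s5"); st=read_state()
W=np.hstack([cv2.resize(a[100:300,200:360],(400,500)),cv2.resize(s[150:250,220:320],(400,500))]); cv2.imwrite("pics/c5.png",W[...,::-1])
E
```

```text
(no output)
```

View pics/c5.png

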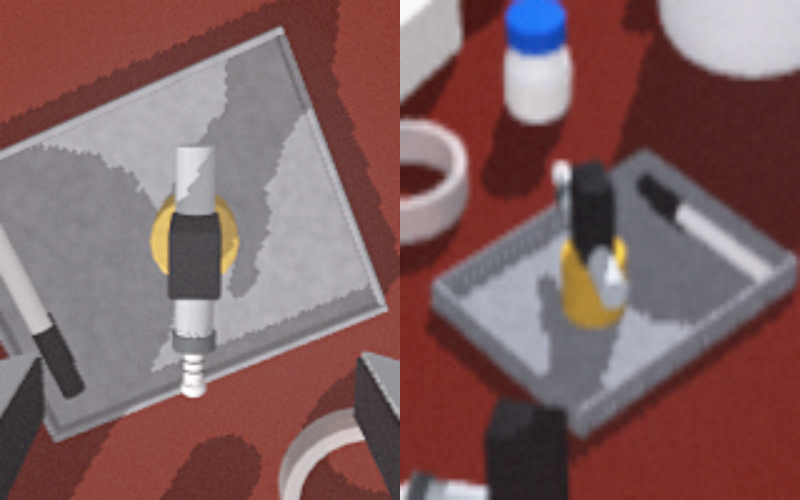

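The gauge stands upright in the tray. The rod is out about 45 of the 200 or so crop pixels that span the 95 mm barrel, which is roughly 20 mm.

```bash
python3 -c "
from cell import *
print(finish_job())"
```

```text
the job is handed in; nothing more can be done
None
```

The gauge was pressed fully home on the short sprayer's valve and put back upright in the large tray with its rod out about 20 mm; I handed the job in at about 15 s, but it returned no verdict.

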